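# Pack the rinse cups and balance the case lid for a count

### The arm

A 6-joint arm with a two-finger parallel gripper is mounted at the origin on the work surface. World frame = base frame: x ahead of the robot, y to its left, z up, the work surface at z = 0. Lengths are in m, angles in degrees, forces in N, time in s.
With the tool pointing down it reaches from about 0.3 to 0.75 m from the base axis. Payload 8.5 kg.
Tool frame: the origin (TCP) lies at the centre of the arm's flange, where the gripper is bolted on; the fingertips stand 173 mm ahead of it and the grasp point (between the pads) lies env.pinch_z ahead of it (env.pinch_z is the distance from the TCP to the grasp point, in m); z points along the fingers, y is the line along which they close (so a half turn about z gives the same grasp; the last joint's range is limited). The gripper opens to 85 mm and grips with 20 to 120 N. Pads are 22 mm wide; open, the fingers measure 114 mm over their backs; the gripper's body (76 mm by 85 mm) begins 54 mm behind the grasp point. The pads swing forward as they close: fully open they stand 13 mm farther back than shut.
Start: joints at [54.528, 21.807, 74.336, -0, 83.858, -12.336], TCP at [0.216, 0.506, 0.405] pointing down, gripper open.
Joint ranges: [-178.18, 178.18], [-50.72, 133.34], [12.68, 142.11], [-81.47, 261.47], [9.98, 163.14], [-165.26, 165.26]. Speed limits (degrees/s): [136.94, 136.94, 180, 180, 180, 180].

### API

Orientations are given as a 3x3 rotation matrix whose columns are the frame's x, y, z axes.
In Python, from rig import env, get_image, job, spotter gives the robot as it stands. The module is installed in compiled form; this text tells all that it offers.
- The arm moves only by the shell command python3 -m creep 'ROWS' [FORCE]. ROWS is text: rows parted by semicolons, each of 7 numbers parted by spaces: the turn, a rotation vector about the tool's x, y, z in units of 8 degrees (1.0 is 8 degrees), then the shift along the tool's x, y, z in units of 30 mm (1.0 is 30 mm), then the finger opening in mm, from 0 to 85.4. A call has 1 to 12 rows; each row is the pose to reach, as a shift and turn from the pose commanded when the call began, along the tool's axes at that moment; what a row does not reach only later rows make up. A row lasts 1/10 s, in which the tool goes at most 50 mm and 8.59 degrees, less where a joint would pass 70% of its speed; a pose out of reach is approached as far as the arm can. A call with a gripper value outside its range is refused whole. The fingers move at their own pace and stop on an object; FORCE is the grip in N (left out, the last holds). Time passes only in rows, so rows that repeat a pose let the fingers close. It gives the time, the measured TCP pose, the force, the opening and the grip force at its end, in the units of the state.
- env.observe(): the state, without advancing time (a new reading comes with each control period).
- get_image(name): name is "side" or "top" or "wrist"; returns a dict with "image" (480x640x3 uint8, blue, green, red), "depth" (480x640 float32, m along the optical axis (not along the pixel's ray), 0 where there is no reading), "intrinsics" (3x3 intrinsics, pixels), "view" (4x4, takes a point from world to camera coordinates). Camera axes: x right, y up, looking along -z (the intrinsics and any distortion apply to the point x, -y, -z); pixel columns grow to the right and rows downward; lengths in m; the calibration is good to about 2 mm. A picture is of the moment at which its call begins.
- job.close_job(): hands the job in; it is judged then, once.
Trained networks look in a picture, given as the dict that the camera call returned (one of the last four; its "shot" number tells which), for a name from the list of things; names that differ only in an ending like _2 or _b are one class to them, and where a whole thing is asked for, a point or a joint stands for the part that bears it (a point fixed in the world has none). Each returns a list of dicts, best first, with "p" (0 to 1); they miss things now and then, are a little off and sometimes report something else, mostly with a low value. They report only what shows in the picture. A call takes as long as a camera call. They do not tell look-alikes from the thing itself.
- spotter.boxes_of(label, picture): "xy" ([column, row] in pixels, amid what is visible of it).
The state is a dict: "time_s": time; "q": joint angles; "qvel": joint speeds; "joint_efforts": joint torques, N m; "position": TCP position; "tool_rot": TCP orientation; "ft_force": force on the tool from outside, world axes, zero at the start; "wrist_torque": the same for the moment, N m; "grip_width": finger opening in m; "gripper_force": force on a finger pad.
Only numpy, scipy, OpenCV 4.12 (cv2) and the standard library are available. Lean on these libraries where they do the work, as an engineer would, in place of code of your own. Each camera call takes 0.05 s, during which the arm holds its last target. There are 200 camera calls.

### The job

Pack up after the skull-drilling practice: nest the blue cup into the steel cup that stands in the grey instrument case, then the yellow cup into the blue one. Then take the white lid, which lies tipped back, by its blue handle and swing it up to the balance point where it stands upright over its hinge and would fall neither way, never letting it drop towards shut, and finish holding it still there by the handle, without letting go, so that a colleague can count the contents. Leave the rinse bottle, the drill handpiece and the jar where they are.

Things in the scene. Friction and masses are not known exactly. Their poses are not given: they have to be found in the camera images.
- case: Fixed grey open-topped case, 210 mm along its x, 150 mm along its y, 98 mm high, walls and floor 5 mm. Origin: centre of its underside, z up. The lid's hinge runs along its x on the rim at its -y side; the lid tips back away from the case on that side. The black collar is in the middle of its floor.
- collar (a point): Centre of the collar on the case floor, on the floor's upper face (5 mm above the table): a black ring 43 mm inside, 8 mm high, in which the steel cup stands with about 2 mm play.
- cup_steel: Loose steel cup standing in the collar in the case, 46 mm tall, foot 38 mm across, about 60 g. The top 12 mm is an upright band 59 mm across (rim included); below it the wall (2.5 mm) tapers to the foot. The inner floor lies 20 mm above the underside, so a like cup set inside rests 20 mm higher, its top 20 mm standing proud. Origin: centre of the underside, z up.
- cup_blue: Loose blue cup standing on the table, 46 mm tall, foot 38 mm across, about 60 g. The top 12 mm is an upright band 59 mm across (rim included); below it the wall (2.5 mm) tapers to the foot. The inner floor lies 20 mm above the underside, so a like cup set inside rests 20 mm higher, its top 20 mm standing proud. Origin: centre of the underside, z up.
- cup_yellow: Loose yellow cup standing on the table, 46 mm tall, foot 38 mm across, about 60 g. The top 12 mm is an upright band 59 mm across (rim included); below it the wall (2.5 mm) tapers to the foot. The inner floor lies 20 mm above the underside, so a like cup set inside rests 20 mm higher, its top 20 mm standing proud. Origin: centre of the underside, z up.
- lid (a joint): Hinge of the white lid (flat plate 210 x 150 x 8 mm, about 0.35 kg, weight varies). 0 = shut, 1.571 = upright, which is exactly the balance point (its weight straight above the hinge), 2.17 = tipped back on its stop, where it starts. Nearly frictionless: let go, the lid falls shut from below the balance point and back from above it.
- lid_hinge (a point): Middle of the lid's hinge line, 102 mm above the table at the -y rim of the case; does not move. The hinge line runs along the case's x.
- lid_handle (a point): Middle of the blue handle bar at the lid's free edge: round, 12 mm thick, 100 mm long, parallel to the hinge, 190 mm from the hinge line in the lid's plane. An open gap 32 mm deep and 88 mm wide lies between bar and lid, so fingers can pinch the bar from above; it can turn in the fingers. About 260 mm above the table when tipped back, 292 mm at balance.
- rinse_bottle: Bystander: loose upright white rinse bottle with a blue cap, 56 mm across, 150 mm tall. Origin: centre of its underside. Leave it alone.
- handpiece: Bystander: loose drill handpiece lying on the table, 170 mm long, 30 mm wide, 28 mm high, along its x. Origin: about its middle, on the table. Leave it alone.
- burr_jar: Bystander: loose white jar with orange cap, 50 mm across, 60 mm tall. Origin: centre of its underside. Leave it alone.
There are look-alikes about, which are no part of the job. Leave any purple or turquoise look-alike of the cup_yellow alone.

How it is judged:
By the outcome, as a careful person would: the job done as asked, in the order asked, and still so for the second after the job is handed in, while the arm keeps its last pose, push and grip.
It also fails if it takes over 72 s, if anything falls off the work surface, if the arm or the gripper's body presses on something with over 40 N, if the wrist force passes 120 N, or if a joint passes its speed limit or range.

## Working session

There is one attempt and no reset: what is moved stays moved. The work goes in short steps, Python scripts to look and compute and a shell command to move; the robot and the scene stay as the last step left them, time stands still between calls to the robot, and variables do not carry over. Pictures are saved under pics/ and viewed, at most 10 in all, crops included, and the job is handed in when it is done.

```bash
mkdir -p pics
cat > h.py <<'E'
import numpy as np, cv2
from rig import env, get_image, job, spotter
def world(p,u,v,d=None):
    K=p["intrinsics"];u0,v0=int(round(u)),int(round(v))
    if d is None:
        w=p["depth"][max(v0-2,0):v0+3,max(u0-2,0):u0+3];w=w[w>0];d=np.median(w) if len(w) else np.nan
    c=np.array([(u-K[0,2])/K[0,0]*d,-(v-K[1,2])/K[1,1]*d,-d,1])
    return (np.linalg.inv(p["view"])@c)[:3]
def cloud(p):
    K=p["intrinsics"];d=p["depth"];v,u=np.mgrid[:480,:640]
    c=np.stack([(u-K[0,2])/K[0,0]*d,-(v-K[1,2])/K[1,1]*d,-d,np.ones_like(d)],-1)
    return (c@np.linalg.inv(p["view"]).T)[...,:3]
def steps(dp):  # world shift -> tool axes in units
    return np.round(np.array(env.observe()["tool_rot"]).T@np.array(dp)/0.03,3)
E
python3 - <<'E'
from h import *
np.set_printoptions(precision=4,suppress=True)
s=env.observe();print(env.pinch_z,s["tool_rot"],s["position"],s["grip_width"],s["ft_force"])
ims=[]
for n in["top","side"]:
    p=get_image(n);cv2.imwrite(f"pics/{n}1.png",p["image"])
    for l in["case","cup_steel","cup_blue","cup_yellow","lid","lid_handle","rinse_bottle","handpiece","burr_jar"]:
        for b in spotter.boxes_of(l,p)[:5]:
            if b["p"]>.2:print(n,l,round(b["p"],2),np.round(b["xy"]),world(p,*b["xy"]))
E
```

```text
0.1547 [[-0.9196  0.3929 -0.0008]
 [ 0.3929  0.9196 -0.0012]
 [ 0.0003 -0.0015 -1.    ]] [0.2161 0.5057 0.4041] 0.08531630208597925 [-0.5565  0.4887  0.5541]
top cup_steel 0.92 [393. 264.] [ 0.5272 -0.0737  0.026 ]
top cup_blue 0.95 [226. 232.] [0.6042 0.2807 0.0225]
top cup_yellow 0.91 [208. 314.] [0.431  0.3196 0.0218]
top cup_yellow 0.89 [299. 256.] [0.5488 0.1258 0.0211]
top cup_yellow 0.81 [310. 298.] [0.4583 0.1035 0.0206]
top cup_yellow 0.72 [256. 289.] [0.4809 0.218  0.0201]
top cup_yellow 0.63 [250. 340.] [0.3746 0.2321 0.0209]
top lid 0.68 [466. 273.] [ 0.4982 -0.1869  0.1791]
top lid_handle 0.76 [465. 274.] [ 0.4974 -0.1859  0.1769]
top rinse_bottle 0.94 [302. 169.] [0.7162 0.1124 0.1151]
top rinse_bottle 0.61 [469. 275.] [ 0.4942 -0.1902  0.1855]
top handpiece 0.55 [165. 339.] [0.3804 0.4089 0.0255]
top burr_jar 0.79 [481. 156.] [ 0.7454 -0.2615  0.0614]
top burr_jar 0.45 [435. 269.] [ 0.5103 -0.1434  0.1127]
side case 0.59 [350. 167.] [ 0.5141 -0.141   0.0964]
side cup_steel 0.85 [340. 201.] [ 0.5317 -0.0896  0.0369]
side cup_steel 0.6 [350. 169.] [ 0.5137 -0.1368  0.0947]
side cup_blue 0.73 [285. 330.] [0.6066 0.2705 0.0202]
side cup_blue 0.47 [350. 167.] [ 0.5141 -0.1415  0.0969]
side cup_yellow 0.96 [319. 269.] [0.5596 0.1115 0.0219]
side cup_yellow 0.94 [366. 265.] [0.4627 0.0902 0.0207]
side cup_yellow 0.83 [408. 317.] [0.3747 0.215  0.0218]
side cup_yellow 0.8 [371. 356.] [0.4431 0.3086 0.0203]
side cup_yellow 0.66 [358. 306.] [0.4727 0.198  0.0207]
side lid 0.6 [361. 127.] [ 0.4967 -0.1852  0.1786]
side lid_handle 0.89 [358. 130.] [ 0.5024 -0.1816  0.1723]
side rinse_bottle 0.63 [235. 250.] [0.7233 0.1432 0.0946]
side handpiece 0.94 [404. 415.] [0.3833 0.4176 0.023 ]
side burr_jar 0.92 [260. 152.] [ 0.75   -0.2441  0.0453]
```

View pics/top1.png

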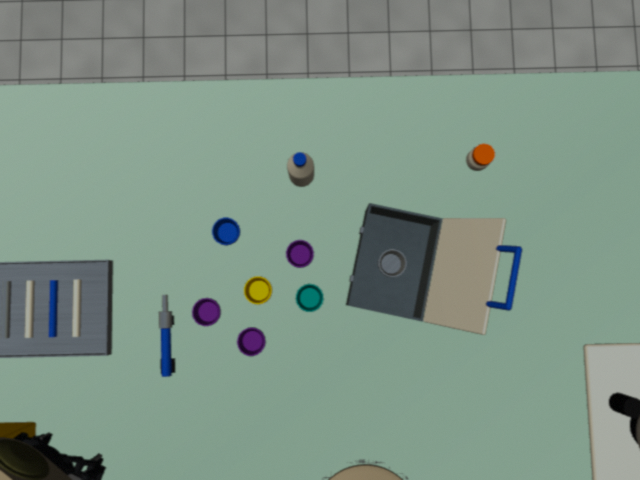

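Run:
```python
from h import *
np.set_printoptions(precision=4,suppress=True)
p=get_image("top");W=cloud(p);hsv=cv2.cvtColor(p["image"],cv2.COLOR_BGR2HSV)
# cups: rim points z in 0.035-0.055 near spot, circle fit
def rim(c,zlo,zhi):
    m=(np.hypot(W[...,0]-c[0],W[...,1]-c[1])<.05)&(W[...,2]>zlo)&(W[...,2]<zhi)
    q=W[m];(x,y),r=cv2.minEnclosingCircle((q[:,:2]*1000).astype(np.float32))
    h=np.median(hsv[m],0);return np.round([x,y,r],1),np.median(q[:,2]).round(4),h,len(q)
for c in [(.604,.281),(.431,.32),(.549,.126),(.458,.1035),(.481,.218),(.375,.232)]:print(c,*rim(c,.040,.055))
print("steel",*rim((.527,-.074),.043,.062))
# case rim
m=(W[...,2]>.090)&(W[...,2]<.108)&(W[...,1]<.03)&(W[...,1]>-.25)&(W[...,0]>.35)&(W[...,0]<.68)
r=cv2.minAreaRect((W[m][:,:2]*1000).astype(np.float32));print("case rim",r,cv2.boxPoints(r))
# handle (blue, high)
m=(W[...,2]>.22)&(hsv[...,0]>95)&(hsv[...,0]<130)&(hsv[...,1]>90)&(W[...,1]<0)
q=W[m];print("handle",len(q),q.mean(0),cv2.boxPoints(cv2.minAreaRect((q[:,:2]*1000).astype(np.float32))))
a,b=[p["image"][y:y+100,x:x+130] for x,y in[(165,195),(165,265)]]
cv2.imwrite("pics/crop1.png",cv2.resize(p["image"][190:370,160:360],None,fx=4,fy=3.3)[:600])
```

```text
(0.604, 0.281) [603.  276.9  29.9] 0.0453 [109. 195. 111.] 193
(0.431, 0.32) [435.4 318.9  30.2] 0.0458 [139. 139.  88.] 195
(0.549, 0.126) [552.9 122.9  29.4] 0.0457 [138. 132.  91.] 179
(0.458, 0.1035) [460.6 104.5  29.3] 0.0459 [ 86. 189. 104.] 183
(0.481, 0.218) [478.6 211.4  29.3] 0.0456 [ 27. 243. 138.] 183
(0.375, 0.232) [373.5 226.4  29.5] 0.0457 [138.5 135.   90.5] 192
steel [528.4 -68.7  29.7] 0.0506 [100.   23.5  83. ] 210
case rim ((528.815673828125, -67.17987823486328), (158.1803436279297, 210.63172912597656), 76.53288269042969) [[ 407.9765 -119.5686]
 [ 612.8167 -168.6221]
 [ 649.6548  -14.7911]
 [ 444.8147   34.2623]]
handle 661 [ 0.4861 -0.2389  0.2579] [[ 430.4681 -237.7203]
 [ 538.5955 -263.4285]
 [ 546.3936 -230.6302]
 [ 438.2662 -204.922 ]]
```

Blue cup at top pixel (226,232) and yellow at (258,290). Both could be confused with the purple cups at (300,254), (207,312) and (251,341), or with the turquoise one at (310,298). The case is yawed about -13.5°, with the lid tipped back on the right. I'll check the choice in one crop while moving above the blue cup.

View pics/crop1.png

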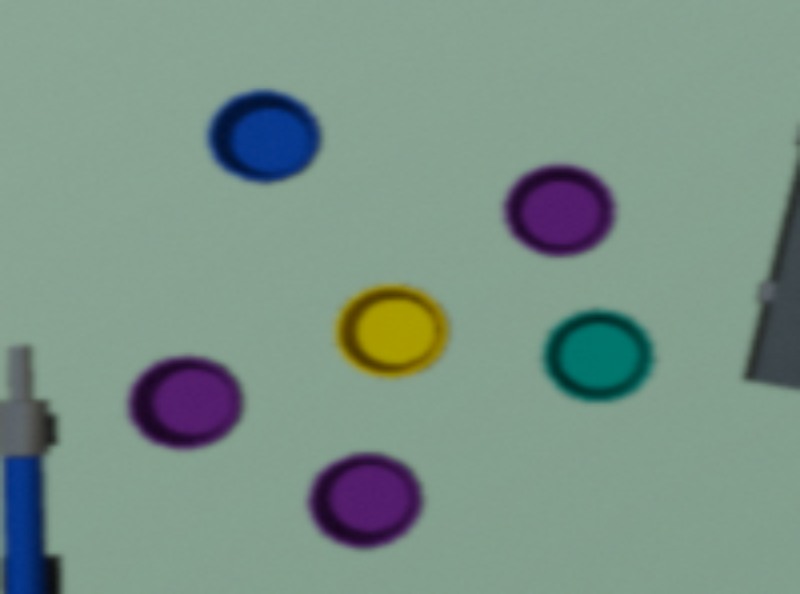

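```bash
python3 -m creep '0 0 -1.19 -14.86 -1.95 3.3 70;0 0 -1.19 -14.86 -1.95 3.3 70;0 0 -1.19 -14.86 -1.95 3.3 70;0 0 -1.19 -14.86 -1.95 3.3 70;0 0 -1.19 -14.86 -1.95 3.3 70;0 0 -1.19 -14.86 -1.95 3.3 70;0 0 -1.19 -14.86 -1.95 3.3 70;0 0 -1.19 -14.86 -1.95 3.3 70;0 0 -1.19 -14.86 -1.95 3.3 70;0 0 -1.19 -14.86 -1.95 3.3 70;0 0 -1.19 -14.86 -1.95 3.3 70;0 0 -1.19 -14.86 -1.95 3.3 70' 30
python3 - <<'E'
from h import *
np.set_printoptions(precision=4,suppress=True)
s=env.observe();print(s["time_s"],s["tool_rot"],s["position"],s["grip_width"],env.pinch_z)
p=get_image("wrist");cv2.imwrite("pics/w1.png",p["image"])
W=cloud(p);hsv=cv2.cvtColor(p["image"],cv2.COLOR_BGR2HSV)
m=(np.hypot(W[...,0]-.603,W[...,1]-.277)<.05)&(W[...,2]>.040)&(W[...,2]<.055)&(hsv[...,1]>120)
print(m.sum());q=W[m];print(cv2.minEnclosingCircle((q[:,:2]*1000).astype(np.float32)),np.median(q[:,2]))
print("tips", W[(W[...,2]>.08)&(W[...,2]<.25)].reshape(-1,3)[:,2].min() if ((W[...,2]>.08)&(W[...,2]<.25)).any() else None)
E
```

```text
time_s: 2.25
position: [0.6023, 0.2775, 0.3059]
tool_rot: [[-0.972, 0.235, -0.001], [0.235, 0.972, 0.0], [0.001, 0.0, -1.0]]
ft_force: [0.1, 0.8, -0.1]
grip_width: 0.0696
gripper_force: 0.0
2.25 [[-0.972   0.235  -0.0005]
 [ 0.235   0.972   0.0003]
 [ 0.0006  0.0002 -1.    ]] [0.6023 0.2775 0.3059] 0.06958168423033045 0.1547
1056
((602.4720458984375, 278.90423583984375), 29.1956729888916) 0.04511900683147703
tips 0.08006185130954627
```

The blue (crop 264,136) and yellow (392,330) cups are each the only one of their colour. Next I'll descend on the blue cup and read the fingertip height in the wrist depth image.

```bash
python3 -m creep '0 0 0 0.02 0.03 1.2 70;0 0 0 0.02 0.03 2.4 70;0 0 0 0.02 0.03 2.8 70;0 0 0 0.02 0.03 2.8 70;0 0 0 0.02 0.03 2.8 70'
python3 - <<'E'
from h import *
np.set_printoptions(precision=4,suppress=True)
s=env.observe();print(s["position"],s["grip_width"])
p=get_image("wrist");cv2.imwrite("pics/w2.png",p["image"])
W=cloud(p);R=np.array(s["tool_rot"]);L=(W-s["position"])@R
m=(p["depth"]>0)&(abs(L[...,0])<.012)&(abs(L[...,1])>.033)&(abs(L[...,1])<.06)&(L[...,2]<.19)
for sg in(1,-1):
    q=L[m&(L[...,1]*sg>0)];print(len(q),len(q) and (q[:,2].max(),np.abs(q[:,1]).min(),np.percentile(q[:,2],[50,90,99])))
E
```

```text
time_s: 2.8
position: [0.6027, 0.2785, 0.2237]
tool_rot: [[-0.972, 0.235, 0.003], [0.235, 0.972, 0.001], [-0.002, 0.001, -1.0]]
ft_force: [0.0, 0.1, 0.0]
grip_width: 0.0699
gripper_force: 0.0
[0.6027 0.2785 0.2237] 0.06989285611512794
11054 (np.float64(0.1667629239627074), np.float64(0.03307012177954596), array([0.1108, 0.1456, 0.1621]))
11283 (np.float64(0.16771191499585397), np.float64(0.03303038772301072), array([0.1108, 0.1452, 0.162 ]))
```

View pics/w2.png

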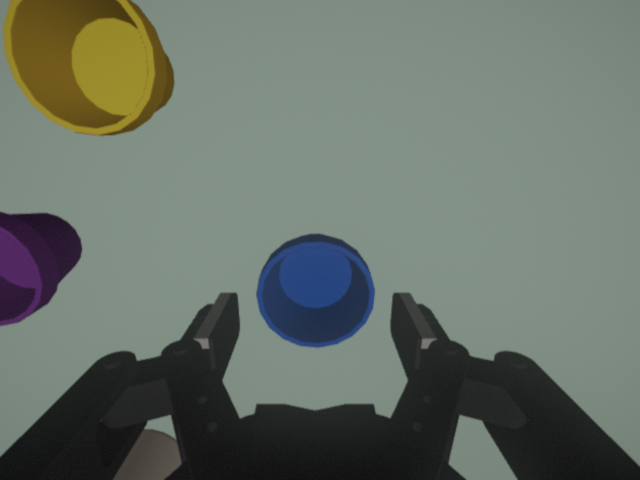

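The cup sits centred between the pads (316,292), and the tips are about 166 mm ahead of the TCP. Now I'll grip the band and lift.

```bash
python3 -m creep '0 0 0 0 0 0.8 70;0 0 0 0 0 0.8 70;0 0 0 0 0 0.8 52;0 0 0 0 0 0.8 52;0 0 0 0 0 0.8 52;0 0 0 0 0 0.8 52;0 0 0 0 0 0.8 52;0 0 0 0 0 0.8 52;0 0 0 0 0 -0.2 52;0 0 0 0 0 -1.6 52;0 0 0 0 0 -3 52;0 0 0 0 0 -3 52' 35
python3 - <<'E'
from h import *
np.set_printoptions(precision=4,suppress=True)
s=env.observe();print(s["position"])
# bottom of cup via side camera
p=get_image("side");W=cloud(p);hsv=cv2.cvtColor(p["image"],cv2.COLOR_BGR2HSV)
m=(hsv[...,0]>95)&(hsv[...,0]<125)&(hsv[...,1]>120)&(np.hypot(W[...,0]-.603,W[...,1]-.278)<.06)
q=W[m];print(len(q),q[:,2].min(),q[:,2].max(),q.mean(0))
print("to collar",steps([.5284-s["position"][0],-.0675-s["position"][1],0]))
E
```

```text
time_s: 4.05
position: [0.603, 0.278, 0.3185]
tool_rot: [[-0.972, 0.235, 0.011], [0.235, 0.972, 0.003], [-0.01, 0.006, -1.0]]
ft_force: [0.6, -0.0, -0.7]
grip_width: 0.0579
gripper_force: 38.0
[0.603  0.278  0.3185]
440 0.12615884029256574 0.16891172276523225 [0.5952 0.2736 0.1509]
to collar [ -0.294 -11.779  -0.033]
```

```bash
python3 -m creep '0 0 0 -0.5 -1.5 -0.5 52;0 0 0 -1 -3 -0.5 52;0 0 0 -1.5 -4.5 -0.5 52;0 0 0 -2 -6 -0.5 52;0 0 0 -2.5 -7.5 -0.5 52;0 0 0 -3 -9 -0.5 52;0 0 0 -3.3 -10.5 -0.5 52;0 0 0 -3.3 -11.8 -0.5 52;0 0 0 -3.3 -11.8 -0.5 52;0 0 0 -3.3 -11.8 -0.5 52'
cat > steel.py <<'E'
from h import *
np.set_printoptions(precision=4,suppress=True)
import sys
s=env.observe();print(s["position"],s["grip_width"])
p=get_image("wrist");cv2.imwrite(sys.argv[1],p["image"])
W=cloud(p);lo,hi=map(float,sys.argv[2:4])
m=(np.hypot(W[...,0]-.5284,W[...,1]+.068)<.045)&(W[...,2]>lo)&(W[...,2]<hi)
q=W[m];print(len(q),np.median(q[:,2]));c,r=cv2.minEnclosingCircle((q[:,:2]*1000).astype(np.float32));print(c,r)
print("go",steps([c[0]/1000-s["position"][0],c[1]/1000-s["position"][1],0]))
E
python3 steel.py pics/w3.png .044 .060
```

```text
time_s: 5.1
position: [0.6154, -0.0901, 0.3255]
tool_rot: [[-0.971, 0.237, -0.002], [0.237, 0.971, 0.001], [0.002, 0.001, -1.0]]
ft_force: [0.4, 0.3, -1.0]
grip_width: 0.0579
gripper_force: 38.0
[ 0.6154 -0.0901  0.3255] 0.05787387207450461
1862 0.04985262492405039
(527.52783203125, -67.52156066894531) 29.497922897338867
go [3.023 0.043 0.005]
```

View pics/w3.png

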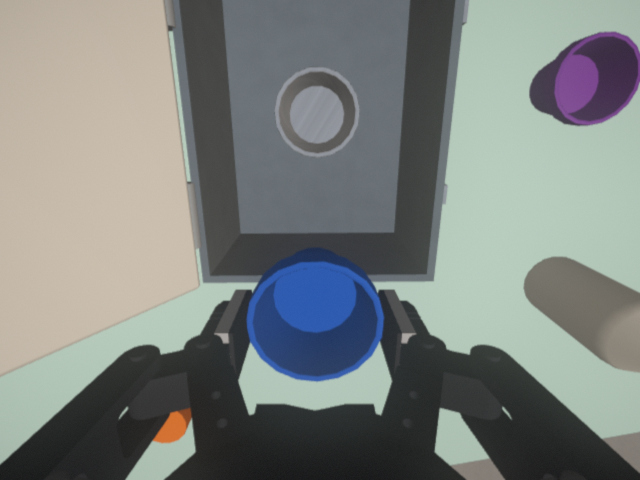

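```bash
python3 -m creep '0 0 0 1 0 0 52;0 0 0 2 0.02 0 52;0 0 0 3.02 0.04 0 52;0 0 0 3.02 0.04 0 52;0 0 0 3.02 0.04 1 52;0 0 0 3.02 0.04 2 52;0 0 0 3.02 0.04 2.5 52;0 0 0 3.02 0.04 2.8 52;0 0 0 3.02 0.04 3 52;0 0 0 3.02 0.04 3.1 52;0 0 0 3.02 0.04 3.2 52;0 0 0 3.02 0.04 3.2 52'
```

```text
time_s: 6.35
position: [0.5279, -0.067, 0.2309]
tool_rot: [[-0.972, 0.235, 0.0], [0.235, 0.972, -0.0], [-0.0, -0.0, -1.0]]
ft_force: [-0.7, -0.6, -0.4]
grip_width: 0.0579
gripper_force: 38.0
```

```bash
python3 -m creep '0 0 0 0 0 0.1 52;0 0 0 0 0 0.15 52;0 0 0 0 0 0.2 52;0 0 0 0 0 0.2 52'
```

```text
time_s: 6.75
position: [0.5278, -0.0671, 0.2246]
tool_rot: [[-0.972, 0.235, -0.0], [0.235, 0.972, 0.0], [0.0, 0.0, -1.0]]
ft_force: [0.5, 0.2, -0.5]
grip_width: 0.0576
gripper_force: 38.0
```

```bash
python3 -m creep '0 0 0 0 0 0.04 52;0 0 0 0 0 0.08 52;0 0 0 0 0 0.08 52'
```

```text
time_s: 7.05
position: [0.528, -0.0671, 0.2242]
tool_rot: [[-0.972, 0.235, 0.003], [0.235, 0.972, -0.001], [-0.003, -0.0, -1.0]]
ft_force: [-4.3, 1.7, 16.8]
grip_width: 0.0579
gripper_force: 39.3
```

```bash
python3 -m creep '0 0 0 0 0 -0.03 64;0 0 0 0 0 -0.03 72;0 0 0 0 0 -0.03 72;0 0 0 0 0 -0.03 72;0 0 0 0 0 -1 72;0 0 0 0 0 -2 72;0 0 0 0 0 -3.4 72;0 0 0 0 0 -3.4 72;0 0 0 0 0 -3.4 72'
python3 steel.py pics/w4.png .062 .080
python3 - <<'E'
from h import *
p=env.observe()["position"];print(steps([.4786-p[0],.2114-p[1],0]))
E
```

```text
time_s: 7.95
position: [0.5277, -0.067, 0.3247]
tool_rot: [[-0.972, 0.235, 0.001], [0.235, 0.972, -0.0], [-0.001, -0.0, -1.0]]
ft_force: [0.6, -0.2, -0.2]
grip_width: 0.0721
gripper_force: 0.0
[ 0.5277 -0.067   0.3247] 0.07214153210165006
1859 0.0694903031661693
(527.9273071289062, -67.33406829833984) 29.559711456298828
go [-0.01  -0.009 -0.   ]
[3.772e+00 8.634e+00 5.000e-03]
```

Blue is nested: its rim is at z≈0.070 m and concentric with the steel cup. On to yellow.

```bash
python3 -m creep '0 0 0 0.63 1.44 0 72;0 0 0 1.26 2.88 0 72;0 0 0 1.89 4.32 0 72;0 0 0 2.52 5.76 0 72;0 0 0 3.15 7.2 0 72;0 0 0 3.77 8.63 0.4 72;0 0 0 3.77 8.63 0.8 72;0 0 0 3.77 8.63 0.8 72;0 0 0 3.77 8.63 0.8 72'
python3 - <<'E'
from h import *
np.set_printoptions(precision=4,suppress=True)
s=env.observe();P=s["position"];print(P)
p=get_image("wrist");W=cloud(p);hsv=cv2.cvtColor(p["image"],cv2.COLOR_BGR2HSV)
m=(np.hypot(W[...,0]-.4786,W[...,1]-.2114)<.05)&(W[...,2]>.040)&(W[...,2]<.055)&(hsv[...,1]>120)
q=W[m];c,r=cv2.minEnclosingCircle((q[:,:2]*1000).astype(np.float32));print(c,r,len(q),np.median(hsv[m],0))
print(steps([c[0]/1000-P[0],c[1]/1000-P[1],.1995-P[2]]))
E
```

```text
time_s: 8.9
position: [0.479, 0.2108, 0.2996]
tool_rot: [[-0.972, 0.236, -0.002], [0.236, 0.972, -0.001], [0.002, -0.001, -1.0]]
ft_force: [-0.8, -0.6, 0.5]
grip_width: 0.0723
gripper_force: 0.0
[0.479  0.2108 0.2996]
(477.64215087890625, 213.07749938964844) 29.415407180786133 1439 [ 24. 157. 150.]
[0.059 0.064 3.336]
```

```bash
python3 -m creep '0 0 0 0.06 0.06 1.2 72;0 0 0 0.06 0.06 2.4 72;0 0 0 0.06 0.06 3 72;0 0 0 0.06 0.06 3.33 72;0 0 0 0.06 0.06 3.33 72;0 0 0 0.06 0.06 3.33 72;0 0 0 0.06 0.06 3.33 52;0 0 0 0.06 0.06 3.33 52;0 0 0 0.06 0.06 3.33 52;0 0 0 0.06 0.06 3.33 52;0 0 0 0.06 0.06 3.33 52;0 0 0 0.06 0.06 3.33 52' 35
python3 -m creep '0 0 0 0 0 -1 52;0 0 0 0 0 -2 52;0 0 0 0 0 -3 52;0 0 0 0 0 -4.5 52;0 0 0 0 0 -4.5 52;0 0 0 0 0 -4.5 52;0 0 0 0 0 -4.5 52'
python3 - <<'E'
from h import *
p=env.observe()["position"];print(steps([.5279-p[0],-.0672-p[1],0]))
E
```

```text
time_s: 10.15
position: [0.4778, 0.2133, 0.2021]
tool_rot: [[-0.972, 0.235, 0.003], [0.235, 0.972, 0.0], [-0.003, 0.001, -1.0]]
ft_force: [-0.2, -1.4, 6.7]
grip_width: 0.058
gripper_force: 36.1
time_s: 10.85
position: [0.4772, 0.2133, 0.3348]
tool_rot: [[-0.972, 0.235, -0.001], [0.235, 0.972, -0.0], [0.001, -0.001, -1.0]]
ft_force: [0.6, 1.0, -0.6]
grip_width: 0.0579
gripper_force: 38.1
[-3.845 -8.689 -0.   ]
```

```bash
python3 -m creep '0 0 0 -0.64 -1.4 0 52;0 0 0 -1.28 -2.8 0 52;0 0 0 -1.92 -4.2 0 52;0 0 0 -2.56 -5.6 0 52;0 0 0 -3.2 -7 0 52;0 0 0 -3.85 -8.1 0 52;0 0 0 -3.85 -8.69 0 52;0 0 0 -3.85 -8.69 0 52;0 0 0 -3.85 -8.69 0 52'
python3 - <<'E'
from h import *
np.set_printoptions(precision=4,suppress=True)
s=env.observe();P=np.array(s["position"]);print(P)
p=get_image("wrist");cv2.imwrite("pics/w5.png",p["image"]);W=cloud(p);hsv=cv2.cvtColor(p["image"],cv2.COLOR_BGR2HSV)
L=(W-P)@np.array(s["tool_rot"])
m=(hsv[...,0]>18)&(hsv[...,0]<35)&(hsv[...,1]>130)&(np.hypot(L[...,0],L[...,1])<.05)&(L[...,2]<.163)
q=L[m];print(len(q),q[:,2].min());c,r=cv2.minEnclosingCircle((q[:,:2]*1000).astype(np.float32));print(c,r)
r=np.hypot(q[:,0]-c[0]/1000,q[:,1]-c[1]/1000);k=q[r>.0265];A=np.c_[k[:,:2],np.ones(len(k))];print("rim plane tilt deg",np.degrees(np.linalg.lstsq(A,k[:,2],rcond=None)[0][:2]),np.median(k[:,2]))
E
```

```text
time_s: 11.75
position: [0.5282, -0.067, 0.3345]
tool_rot: [[-0.972, 0.236, -0.002], [0.236, 0.972, 0.001], [0.002, 0.001, -1.0]]
ft_force: [0.3, -0.4, -0.3]
grip_width: 0.0577
gripper_force: 38.2
[ 0.5282 -0.067   0.3345]
4762 0.15404573753569806
(-0.23917372524738312, -0.22029191255569458) 30.357955932617188
rim plane tilt deg [1.3959 0.0163] 0.15702600731873328
```

View pics/w5.png

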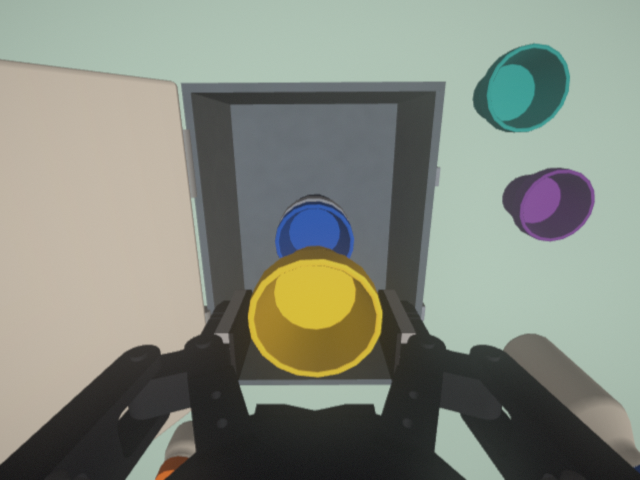

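The yellow cup is held level at (316,312), with blue below it in the case (315,230). Now I'll lower it in.

```bash
python3 -m creep '0 0 0 -0.01 0 0.8 52;0 0 0 -0.01 0 1.6 52;0 0 0 -0.01 0 2.1 52;0 0 0 -0.01 0 2.4 52;0 0 0 -0.01 0 2.6 52;0 0 0 -0.01 0 2.75 52;0 0 0 -0.01 0 2.8 52;0 0 0 -0.01 0 2.8 52'
```

```text
time_s: 12.6
position: [0.5288, -0.0672, 0.2517]
tool_rot: [[-0.972, 0.235, 0.001], [0.235, 0.972, -0.0], [-0.001, -0.0, -1.0]]
ft_force: [0.4, 0.6, 0.0]
grip_width: 0.0578
gripper_force: 38.1
```

```bash
python3 -m creep '0 0 0 0 0 0.05 52;0 0 0 0 0 0.1 52;0 0 0 0 0 0.1 52'
```

```text
time_s: 12.9
position: [0.5286, -0.0673, 0.2484]
tool_rot: [[-0.972, 0.235, -0.0], [0.235, 0.972, -0.0], [0.0, -0.0, -1.0]]
ft_force: [0.8, 0.2, -1.8]
grip_width: 0.0579
gripper_force: 38.1
```

```bash
python3 -m creep '0 0 0 0 0 0.04 52;0 0 0 0 0 0.08 52;0 0 0 0 0 0.1 52;0 0 0 0 0 0.1 52'
```

```text
time_s: 13.3
position: [0.5289, -0.0673, 0.2471]
tool_rot: [[-0.972, 0.235, 0.003], [0.235, 0.972, -0.001], [-0.003, -0.0, -1.0]]
ft_force: [-3.0, 1.9, 13.4]
grip_width: 0.0577
gripper_force: 39.2
```

Contact is at the expected height. I'll release, retreat and measure the lid handle.

```bash
python3 -m creep '0 0 0 0 0 -0.03 64;0 0 0 0 0 -0.03 72;0 0 0 0 0 -0.03 72;0 0 0 0 0 -0.03 72;0 0 0 0 0 -1 72;0 0 0 0 0 -2.5 72;0 0 0 0 0 -4 72;0 0 0 0 0 -5.5 60;0 0 0 0 0 -7 45;0 0 0 0 0 -7 40;0 0 0 0 0 -7 40;0 0 0 0 0 -7 40'
cat > lid.py <<'E'
from h import *
np.set_printoptions(precision=4,suppress=True)
ex=np.array([.972,-.235,0]);ey=np.array([.235,.972,0])
def fit(n,verbose=1):
    p=get_image(n);W=cloud(p);hsv=cv2.cvtColor(p["image"],cv2.COLOR_BGR2HSV)
    L=W-np.array([.528,-.0673,0]);a=L@ex;b=L@ey;z=W[...,2]
    blue=(hsv[...,0]>100)&(hsv[...,0]<130)&(hsv[...,1]>110)&(z>.2)&(abs(a)<.046)&(b<-.03)&(b>-.25)
    wh=(z>.115)&(z<.24)&(abs(a)<.095)&(b<-.04)&(b>-.2)&(hsv[...,1]<90)&(p["depth"]>0)
    B=np.c_[a[blue],b[blue],z[blue]];print(n,"bar",len(B),np.median(B,0) if len(B) else None, np.ptp(B,0) if len(B) else None)
    S=np.c_[b[wh],z[wh]]
    if len(S)>200:
        v=cv2.fitLine(S.astype(np.float32),cv2.DIST_HUBER,0,.001,.001).ravel();d=v[:2]*np.sign(v[1]);ang=np.degrees(np.arctan2(d[1],d[0]))
        print("plane",len(S),"lid deg",ang,"b at z=.102",v[2]+(.102-v[3])*d[0]/d[1])
    return p
if __name__=="__main__":
    import sys
    for n in sys.argv[1:]:fit(n)
E
python3 - <<'E'
from lid import *
fit("top");fit("side")
p=get_image("wrist");cv2.imwrite("pics/w6.png",p["image"]);W=cloud(p)
for lo,hi in((.08,.098),(.062,.08)):
    m=(np.hypot(W[...,0]-.528,W[...,1]+.067)<.036)&(W[...,2]>lo)&(W[...,2]<hi);q=W[m]
    print("cup rim",len(q),np.percentile(q[:,2],90),cv2.minEnclosingCircle((q[:,:2]*1000).astype(np.float32)))
print(env.observe()["position"])
E
```

```text
time_s: 14.5
position: [0.5287, -0.0673, 0.4539]
tool_rot: [[-0.972, 0.235, -0.003], [0.235, 0.972, 0.001], [0.003, 0.0, -1.0]]
ft_force: [0.7, -0.3, 0.2]
grip_width: 0.0402
gripper_force: 0.0
top bar 387 [-0.0007 -0.1807  0.2647] [0.0919 0.1195 0.3293]
plane 1150 lid deg 125.18458 b at z=.102 -0.07017377
side bar 123 [-0.0126 -0.1776  0.2629] [0.0689 0.0139 0.0154]
plane 4621 lid deg 124.53527 b at z=.102 -0.06941943
cup rim 940 0.0908910456389248 ((528.3316650390625, -67.5582046508789), 29.379220962524414)
cup rim 1721 0.07552686097931932 ((524.6976318359375, -67.00906372070312), 28.268518447875977)
[ 0.5288 -0.0673  0.4541]
```

Yellow is nested: its rim is at 0.091 m and concentric. The handle measures b≈-0.182, z≈0.259, which matches the geometry. I'll grip the bar.

```bash
python3 -m creep '0 0 0 0.02 -1.4 -0.1 40;0 0 0 0.02 -2.8 -0.1 40;0 0 0 0.02 -4.2 -0.1 40;0 0 0 0.02 -5.4 -0.1 40;0 0 0 0.02 -6.07 -0.1 40;0 0 0 0.02 -6.07 -0.1 40;0 0 0 0.02 -6.07 0 40;0 0 0 0.02 -6.07 0 40'
python3 - <<'E'
from lid import *
p=get_image("wrist");cv2.imwrite("pics/w7.png",p["image"])
print(env.observe()["position"])
W=cloud(p);hsv=cv2.cvtColor(p["image"],cv2.COLOR_BGR2HSV);L=W-np.array([.528,-.0673,0]);a=L@ex;b=L@ey;z=W[...,2]
m=(hsv[...,0]>100)&(hsv[...,0]<130)&(hsv[...,1]>110)&(z>.235)&(z<.28)&(abs(a)<.044)&(abs(b+.18)<.03)
print(m.sum(),"b range",np.percentile(b[m],[1,50,99]),"ztop",np.percentile(z[m],[50,98]))
E
```

```text
time_s: 15.45
position: [0.4855, -0.2432, 0.4547]
tool_rot: [[-0.972, 0.234, -0.001], [0.234, 0.972, 0.001], [0.001, 0.001, -1.0]]
ft_force: [0.2, -0.4, 0.5]
grip_width: 0.0399
gripper_force: 0.0
[ 0.4855 -0.2431  0.4551]
3001 b range [-0.1874 -0.1819 -0.1768] ztop [0.2636 0.2652]
```

View pics/w7.png

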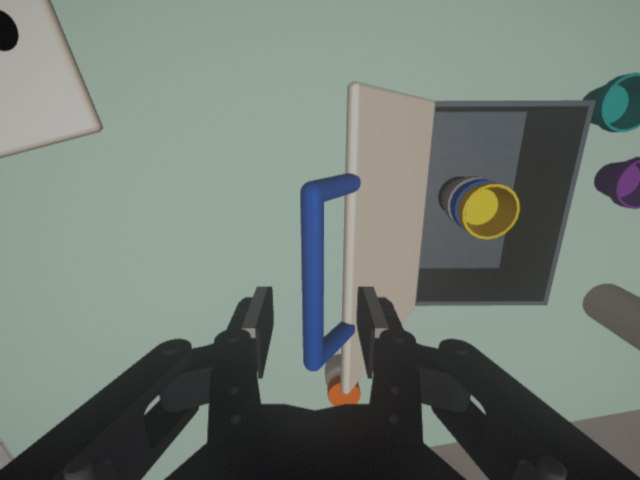

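The bar lies between the open fingers (column 313) and all three cups are nested (485,208). Descend and pinch.

```bash
python3 -m creep '0 0 0 0 -0.03 0.6 40;0 0 0 0 -0.03 1.1 40;0 0 0 0 -0.03 1.35 40;0 0 0 0 -0.03 1.35 40;0 0 0 0 -0.03 1.35 25;0 0 0 0 -0.03 1.35 15;0 0 0 0 -0.03 1.35 5;0 0 0 0 -0.03 1.35 5;0 0 0 0 -0.03 1.35 5;0 0 0 0 -0.03 1.35 5;0 0 0 0 -0.03 1.35 5' 40
```

```text
time_s: 16.6
position: [0.4851, -0.2445, 0.4158]
tool_rot: [[-0.972, 0.235, 0.002], [0.235, 0.972, 0.0], [-0.002, 0.001, -1.0]]
ft_force: [1.5, 5.8, 4.5]
grip_width: 0.0098
gripper_force: 39.2
```

```bash
python3 -m creep '0 0 0 0 0.31 -0.2 5;0 0 0 0 0.6 -0.36 5;0 0 0 0 0.9 -0.51 5;0 0 0 0 1.2 -0.64 5;0 0 0 0 1.51 -0.76 5;0 0 0 0 1.83 -0.86 5;0 0 0 0 2.15 -0.94 5;0 0 0 0 2.47 -1.01 5;0 0 0 0 2.8 -1.06 5;0 0 0 0 3.02 -1.08 5;0 0 0 0 3.02 -1.08 5;0 0 0 0 3.02 -1.08 5'; python3 lid.py top side wrist; python3 -c "
from lid import *
P=np.array(env.observe()['position'])-[.528,-.0673,0];print('tcp b',P@ey,'a',P@ex,P[2])"
```

```text
time_s: 17.8
position: [0.5063, -0.1567, 0.4471]
tool_rot: [[-0.972, 0.235, -0.001], [0.235, 0.972, 0.001], [0.001, 0.0, -1.0]]
ft_force: [-1.9, -0.3, 2.7]
grip_width: 0.0107
gripper_force: 41.6
top bar 0 None None
plane 1073 lid deg 94.946465 b at z=.102 -0.0724373
side bar 147 [-0.0108 -0.0879  0.2953] [0.0917 0.0126 0.0333]
plane 4151 lid deg 95.24113 b at z=.102 -0.0709881
wrist bar 4925 [-0.0091 -0.0924  0.2959] [0.089  0.0122 0.069 ]
plane 1064 lid deg 95.28188 b at z=.102 -0.07141081
tcp b -0.09246062838189223 a -3.1405369931034544e-05 0.4471091131638181
```

```bash
python3 -m creep '0 0 0 0 0.15 -0.01 5;0 0 0 0 0.3 -0.02 5;0 0 0 0 0.42 -0.02 5;0 0 0 0 0.5 -0.03 5;0 0 0 0 0.55 -0.03 5;0 0 0 0 0.55 -0.03 5;0 0 0 0 0.55 -0.03 5;0 0 0 0 0.55 -0.03 5;0 0 0 0 0.55 -0.03 5'; python3 lid.py side wrist side wrist top; python3 -c "
from lid import *
P=np.array(env.observe()['position'])-[.528,-.0673,0];print('tcp b',P@ey,'a',P@ex,P[2])"
```

```text
time_s: 18.85
position: [0.5101, -0.1409, 0.4484]
tool_rot: [[-0.972, 0.235, -0.0], [0.235, 0.972, 0.0], [0.0, 0.0, -1.0]]
ft_force: [-3.6, 0.8, 4.7]
grip_width: 0.0102
gripper_force: 41.4
side bar 150 [-0.0124 -0.0717  0.2957] [0.0914 0.0168 0.0346]
plane 3908 lid deg 90.168434 b at z=.102 -0.07110834
wrist bar 4944 [-0.009  -0.0757  0.2966] [0.0901 0.0123 0.0709]
side bar 152 [ 0.0003 -0.0712  0.296 ] [0.0912 0.0151 0.035 ]
plane 3920 lid deg 90.1994 b at z=.102 -0.0710803
wrist bar 4942 [-0.0091 -0.0757  0.2967] [0.0901 0.0123 0.075 ]
top bar 0 None None
plane 322 lid deg 90.094 b at z=.102 -0.07233736
tcp b -0.0757055440047089 a -0.0001076324147763902 0.44836063070252213
```

The lid is at 90.1° ± 0.1° in the side and top views. A last glance before handing in.

```bash
python3 -c "
from h import *
p=get_image('side');cv2.imwrite('pics/s9.png',p['image']);print(env.observe()['ft_force'],env.observe()['qvel'])"
```

```text
[-4.67449324 -0.05582909  4.79992826] [-0.05927969  0.01748208 -0.05573177 -0.04818506  0.02852774  0.0179645 ]
```

View pics/s9.png

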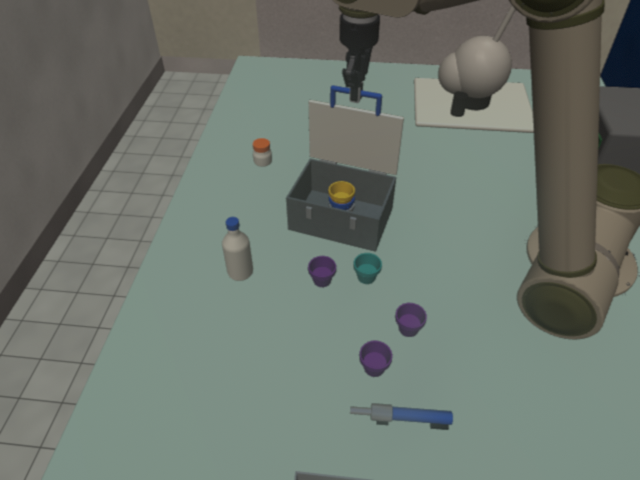

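The lid stands upright, held by its handle at (355,92). The stack is in the case at (341,195), and the bystanders haven't moved.

```bash
python3 -c "
from rig import job
print(job.close_job())"
```

```text
the job is handed in; nothing more can be done
None
```

Job handed in at about 19 s: blue is nested in steel and yellow in blue, the gripper holds the lid still by its handle at about 90°, and the bottle, handpiece, jar and look-alikes were left alone; no verdict came back.

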